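# Load the short sizing block into the hinged calibrator, pin its ears and hold it shut

### The job

Get the calibrator ready for the next run: put the short sizing block right down into the pocket of its lower half and let go of it, swing the upper half over until it rests on the seal, then push the slim pin from the rack down through the holes of both ears until its collar sits on the upper ear. The seal springs the halves a little apart, so press down and finish while still holding them pressed fully shut (do not let go at the end); leave the long block, the thick pin and everything else lying about where they are.

Things in the scene. Friction and masses are not known exactly. Their poses are not given: they have to be found in the camera images.
- calibrator: Fixed sizing unit: steel bed plate 190 x 180 x 12 mm carrying the aluminium lower half, 100 mm (x) by 140 mm (y), top (split plane) 55 mm above the table. Origin: on the table under the pocket's centre. z up; y along the hinge and the pocket's long side; x from the hinge side to the ears, away from the robot, turned up to 0.3 rad. Bed plate spans x -75 to 115 mm.
- pocket (a point): Centre of the floor of the rectangular pocket in the lower half, 35 mm above the table; axes as the calibrator's. Pocket 43 mm (x) by 63 mm (y), 20 mm deep up to the split plane; flat rim all round, with a throat 30 mm wide and 12 mm deep through the wall at each y end.
- lower_hole (a point): Mouth of the vertical through-hole in the lower ear, at the split plane, 80 mm in +x from the pocket's centre; axes as the calibrator's. Hole 12.8 mm across; ear 14 mm thick (underside 41 mm above the table), 50 mm wide in y, from x = 50 to 105 mm; free below it down to the bed plate.
- hinge_line (a point): Middle of the hinge axis, 58 mm in -x from the pocket's centre, 55 mm above the table; the axis runs along y; axes as the calibrator's. Knuckles 16 mm thick.
- upper_half (a joint): Opening angle of the upper half (rad): 0 fully shut (hard stop), 1.57 upright; starts at 1.7 to 2.0, leaning towards the robot. Stiff damped hinge, 0.3 N m of friction: well open it stays where left, nearly level it may sink slowly. Below 0.055 the rubber seal pushes back with 30 N m/rad: left alone it rests ajar at 0.03 to 0.055. Fully shut takes 7 to 12 N down at the ear's hole.
- upper_back (a point): Middle of the upper half's outer face (top when shut, 97 mm above the table; facing the robot when open), 58 mm from the hinge axis. Aluminium block, about 0.6 kg, 42 mm thick, 140 mm wide (y), 8 to 108 mm from the hinge axis, hollow inside to clear the sizing block; its ear goes on to 163 mm. Axes turn with it: x to the ear, z outwards. Bolt heads and nipples stand up to 20 mm out of it.
- upper_hole (a point): Mouth of the hole in the upper half's ear, on the ear's outer face (top when shut, then 67 mm above the table, straight above lower_hole), 138 mm from the hinge axis. Hole 12.8 mm across; ear 12 mm thick, 50 mm wide, ending 25 mm beyond the hole; the block's face rises 30 mm towards the hinge from the hole. Axes turn with the upper half: x to the ear's end, z outwards.
- short_block: The short sizing block; origin under its centre, y along its length.
- short_block_center (a point): Centre of the short sizing block, loose on the table, 22 mm above its underside: brass, 40 mm (x) by 60 mm (y) by 44 mm high, about 0.55 kg, bore 22 mm wide lengthways; its lowest 4 mm are 1.75 mm smaller all round. Seated in the pocket it stands 24 mm proud of the rim.
- pin_rack: Fixed wooden rack, 115 mm (x) by 50 mm (y) by 50 mm high, origin under its centre. Two holes, 46 mm deep: the slim pin stands at x = -34 mm, the thick pin at x = +34 mm.
- pin: The slim pin: steel, about 0.12 kg, 83 mm long: shank 10 mm thick and 48 mm long with tapered tip, collar 30 mm across and 5 mm thick, knob 22 mm across and 30 mm high. Origin at the tip, z up along the pin. It starts upright in the rack, tip 4 mm above the table.
- pin_knob (a point): Centre of the slim pin's knob: on its axis, 68 mm above the tip, 15 mm above the collar's top face, 20 mm above the collar's lower face.
- pin_tip (a point): Lower end of the slim pin, on its axis; z up along the pin. With the collar on the ear of the fully shut upper half it is 19 mm above the table, 36 mm below lower_hole.
- long_block: The long brass sizing block, 95 x 40 x 44 mm, too long for the pocket: leave alone; origin under its centre.
- thick_pin: The thick pin in the rack (shank 18 mm, collar 36 mm, knob 28 mm, 83 mm long): leave alone; origin at its tip.
- spanner: Steel spanner, 180 mm long (x), 8 mm thick, lying on the table: leave alone; origin under its middle.
- scraper: Scraper, wooden handle and brass blade, 200 mm long (x), lying on the table: leave alone; origin under its middle.
- grease_jar: White jar, 60 mm across, 65 mm high: leave alone; origin under its centre.
- breaker_plate: Round steel plate with many holes, 90 mm across, 14 mm thick: leave alone; origin under its centre.

How it is judged:
By the outcome, as a careful person would: the job done as asked, in the order asked, and still so for the second after the job is handed in, while the arm keeps its last pose, push and grip.
It also fails if it takes over 72 s, if anything falls off the work surface, if the arm or the gripper's body presses on something with over 40 N, if the wrist force passes 120 N, or if a joint passes its speed limit or range.

### The arm

A 7-joint arm with a two-finger parallel gripper is mounted at the origin on the work surface. World frame = base frame: x ahead of the robot, y to its left, z up, the work surface at z = 0. Lengths are in mm, angles in rad, forces in N, time in s.
With the tool pointing down it reaches from about 400 to 875 mm from the base axis. Payload 4.4 kg.
Tool frame: the origin (TCP) lies at the very end of the fingers, on their centre line; the grasp point (between the pads) lies 19 mm behind it; y points along the fingers, x is the direction in which the jaws open and shut, and the axes are right-handed (so a half turn about y gives the same grasp; the last joint's range is limited). The gripper opens to 85 mm and grips with 20 to 120 N. Pads are 22 mm wide; open, the fingers measure 114 mm over their backs; the gripper's body (76 mm by 85 mm) begins 54 mm behind the grasp point. The pads swing forward as they close: fully open they stand 13 mm farther back than shut.
Start: joints at [-1.342, 0.628, 0.038, 1.517, -0.027, 0.996, -0.02], TCP at [188.832, 621.981, 231.313] pointing down, gripper open.
Joint ranges: [-3.06, 3.06], [-0.37, 2.12], [-1.25, 1.32], [0.18, 2.47], [-1.1, 4.24], [0.23, 1.98], [-2.94, 2.94]. Speed limits (rad/s): [2.57, 2.57, 3.14, 3.14, 3.14, 3.14, 3.14].

### API

Orientations are given as [roll, pitch, yaw] about the fixed x, y, z axes, in that order (R = Rz(yaw) Ry(pitch) Rx(roll)).
In Python, from cell import readout, eyes, finish_job gives the robot as it stands. The module is installed in compiled form; this text tells all that it offers.
- The arm moves only by the tool apply_moves, never from a script. Its argument "commands" is a list that holds one entry, the list of rows, each a list of 6 numbers: the shift along the tool's x, y, z in units of 0.04 m (1.0 is 0.04 m), then the turn, a rotation vector about the tool's x, y, z in units of 5 degrees (1.0 is 5 degrees). A call has 1 to 8 rows; each row shifts and turns the pose as measured when the row begins, along the tool's axes as they then stand; what a row does not reach is not made up. A row lasts 1/12 s, in which the tool goes at most 41.7 mm and 7.16 degrees, less where a joint would pass 70% of its speed; a pose out of reach is approached as far as the arm can. A call with a number of a shift or a turn outside -1 to 1 is refused whole. A call with a gripper value outside its range is refused whole. "claw" is the finger opening in mm, from 0 to 85.4, set as the call begins (left out, the last holds). The fingers move at their own pace and stop on an object; the grip force is fixed at half the most. Time passes only in rows, so rows that do not move let the fingers close. It gives the time, the measured TCP pose, the force and the opening at its end, in the units of the state.
- readout.read_state(): the state, without advancing time (a new reading comes with each control period).
- eyes.get_image(name): name is "scene" or "top" or "wrist"; returns a dict with "image" (480x640x3 uint8, red, green, blue), "mtx" (3x3 intrinsics, pixels), "k1" (the pictures are not rectified: a ray, as slopes to the right and down, at radius r is drawn at 1 + k1 r^2 times it, then the intrinsics apply), "rvec" (rotation vector, rad) and "tvec" (3), from world to camera coordinates, as OpenCV has them. Camera axes: x right, y down, z forward; pixel columns grow to the right and rows downward; lengths in mm; the calibration is good to about 2 mm. A picture is of the moment at which its call begins. There is no depth.
- finish_job(): hands the job in, once; it reports no verdict.
The state is a dict: "clock": time; "qpos": joint angles; "qd": joint speeds; "tau": joint torques, N m; "eef_pos": TCP position; "tool_rot": TCP orientation; "force": force on the tool from outside, world axes, zero at the start; "torque": the same for the moment, N m; "width": finger opening in mm.
Only numpy, scipy, OpenCV 4.12 (cv2) and the standard library are available. Lean on these libraries where they do the work, as an engineer would, in place of code of your own. Each camera call takes 0.05 s, during which the arm holds its last target. There are 200 camera calls.

## Working session

There is one attempt and no reset: what is moved stays moved. The work goes in short steps, Python scripts to look and compute and a tool call to move; the robot and the scene stay as the last step left them, time stands still between calls to the robot, and variables do not carry over. Pictures are saved under pics/ and viewed, about 8 in all and at most 12, crops included, and the job is handed in when it is done.

Besides the shell and the picture viewer there is one more tool, called after "Call:" as name(argument=value, ...), one argument or row to a line, values as JSON. apply_moves: Moves the arm, as the interface text tells. Shifts and turns lie within -1 to 1; 1 stands for 0.04 m of shift or 5 degrees of turn. Its arguments: {"type":"object","properties":{"commands":{"type":"array"},"claw":{"type":"number"}},"required":["commands"]}

```bash
mkdir -p pics; cat > h.py <<'E'
import numpy as np, cv2
from scipy.spatial.transform import Rotation as R
from cell import readout, eyes, finish_job
def snap(name,fn=None):
    d=eyes.get_image(name)
    if fn: cv2.imwrite('pics/'+fn,d['image'][:,:,::-1])
    np.savez('pics/last_%s.npz'%name,**{k:np.array(v) for k,v in d.items()})
    return d
def load(name): return dict(np.load('pics/last_%s.npz'%name))
def ray(d,px):
    K=np.array(d['mtx']);p=np.array(px,float);s=(p-[K[0,2],K[1,2]])/[K[0,0],K[1,1]]
    u=s.copy()
    for _ in range(20): u=s/(1+float(d['k1'])*(u@u))
    Rm=cv2.Rodrigues(np.array(d['rvec'],float).reshape(3))[0];t=np.array(d['tvec'],float).reshape(3)
    return -Rm.T@t, Rm.T@np.array([u[0],u[1],1])
def at(d,px,z):
    c,v=ray(d,px); return c+v*(z-c[2])/v[2]
def proj(d,P):
    Rm=cv2.Rodrigues(np.array(d['rvec'],float).reshape(3))[0];q=Rm@np.array(P,float)+np.array(d['tvec'],float).reshape(3)
    u=q[:2]/q[2];u=u*(1+float(d['k1'])*(u@u));K=np.array(d['mtx']);return u*[K[0,0],K[1,1]]+[K[0,2],K[1,2]]
E
python3 - <<'E'
from h import *
print(readout.read_state())
for n in ('top','scene'):
    d=snap(n,n+'0.png'); print(n,ray(d,(320,240)),d['mtx'][0][0],d['k1'])
E
```

```text
{'clock': 0.0, 'qpos': array([-1.3417971 ,  0.62935364,  0.03843438,  1.51836482, -0.02702966,
        0.99628945, -0.019974  ]), 'qd': array([-7.88674667e-04, -8.39532050e-04, -7.85642711e-04,  8.90766244e-07,
       -3.20341668e-04,  1.33961775e-03,  6.29591042e-04]), 'tau': array([-7.94805183e-04, -5.63396645e+01,  1.22571945e+00, -1.93451446e+01,
        1.08895783e-02,  1.03404510e-02, -3.11867971e-06]), 'eef_pos': array([188.63509429, 621.37681222, 230.3850865 ]), 'tool_rot': array([-1.57079233,  0.00189787,  1.27601316]), 'force': array([ 0.32849127, -0.40354226,  0.15908389]), 'torque': array([-0.00129269,  0.01914321,  0.04233883]), 'width': 85.61156192951515}
top (array([ 444.56105454,   58.00344522, 1376.78979682]), array([ 0.07446898,  0.01667818, -0.99714295])) 585.0211320280929 0.05391168647305162
scene (array([1160.47300412,  433.18337991, 1054.59932625]), array([-0.53079287, -0.30431089, -0.79123358])) 495.2825326158031 -0.0969847181006248
```

View pics/top0.png

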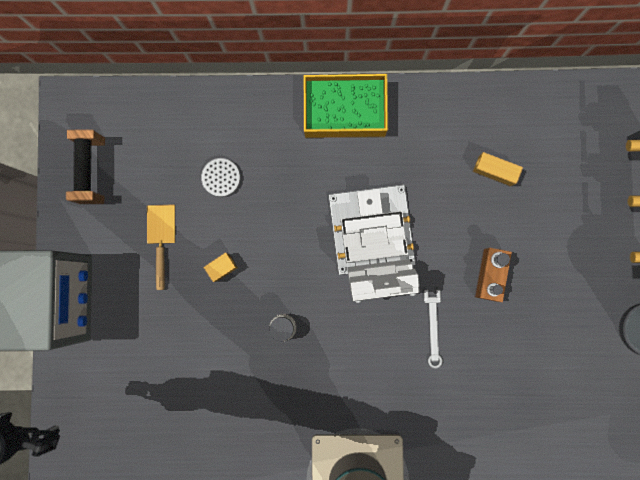

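View pics/scene0.png

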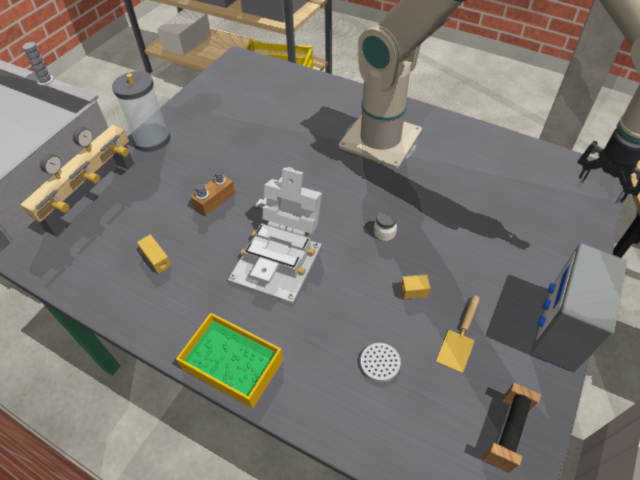

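The top view shows the short block near (220,267), the calibrator near (375,245) and the rack near (495,275). The slim knob is probably the lower one, at (495,289). I'll enlarge these crops.

```bash
python3 - <<'E'
from h import *
im=cv2.imread('pics/top0.png')
a=cv2.resize(im[180:305,325:425],None,fx=4.8,fy=4.8,interpolation=cv2.INTER_CUBIC)
b=cv2.resize(im[245:290,197:247],(300,270),interpolation=cv2.INTER_CUBIC)
c=cv2.resize(im[240:310,470:520],(236,330),interpolation=cv2.INTER_CUBIC)
o=np.zeros((600,790,3),np.uint8);o[:600,:480]=a;o[:270,485:785]=b;o[270:600,485:721]=c
cv2.imwrite('pics/c1.png',o)
E
```

```text
(no output)
```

View pics/c1.png

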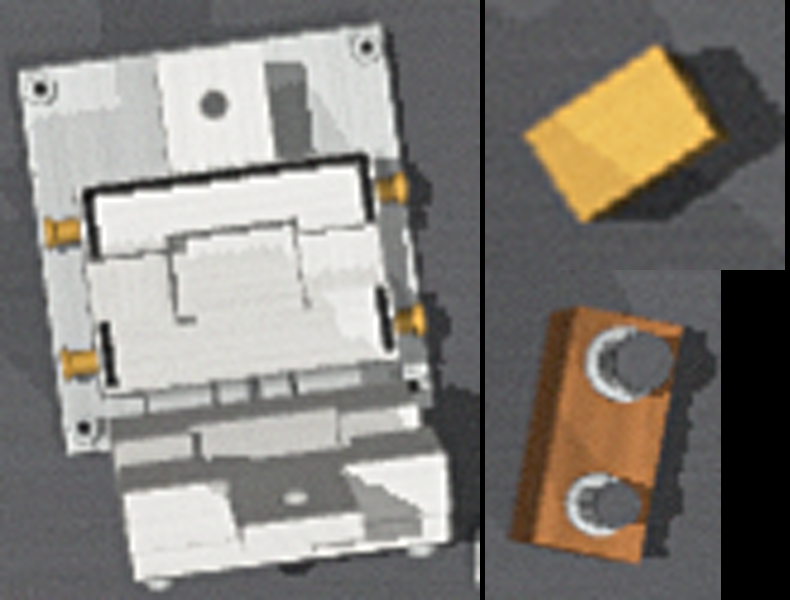

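```bash
python3 - <<'E'
from h import *
d=load('top')
A=lambda p:(p[0]/4.8+325,p[1]/4.8+180)
B=lambda p:((p[0]-485)/6+197,p[1]/6+245)
C=lambda p:((p[0]-485)/4.72+470,(p[1]-270)/4.714+240)
np.set_printoptions(precision=1,suppress=True)
h=at(d,A((213,103)),55)
s=[at(d,A(p),12) for p in [(40,88),(367,47),(413,386),(85,428)]]
print('hole',h,'screws',s,'bedc',np.mean(s,0))
e=(s[0]+s[3]-0)*0
ux=(s[0]-s[3])+(s[1]-s[2]); uy=(s[0]-s[1])+(s[3]-s[2])
print('yaw',np.arctan2(ux[1],ux[0]),np.arctan2(-uy[0],uy[1]))
q=[at(d,B(p),44) for p in [(525,135),(655,45),(722,135),(585,222)]]
print('block',q,np.mean(q,0),[np.linalg.norm(q[i]-q[i-1]) for i in range(4)])
for i in range(4):
    v=q[i]-q[i-1]; print(np.degrees(np.arctan2(v[1],v[0])))
print('slim',at(d,C((617,503)),87),'thick',at(d,C((645,362)),87))
print('rack',[at(d,C(p),50) for p in [(575,308),(685,327),(642,562),(530,540)]])
E
```

```text
hole [630.  -32.7  55. ] screws [array([644.3,  48.7,  12. ]), array([ 662.7, -111. ,   12. ]), array([ 496.9, -130.5,   12. ]), array([477.9,  28.4,  12. ])] bedc [570.4 -41.1  12. ]
yaw 0.11925596697638267 0.11698087525122941
block [array([483.6, 346.1,  44. ]), array([517.4, 296.8,  44. ]), array([482.9, 271.2,  44. ]), array([450.4, 323.2,  44. ])] [483.6 309.3  44. ] [np.float64(40.36098495825572), np.float64(59.77272336298618), np.float64(42.928563497488724), np.float64(61.265783064553325)]
34.640901334650906
-55.555606659758375
-143.44786038712832
122.0694531679203
slim [ 429.4 -307.1   87. ] thick [ 494.4 -321.7   87. ]
rack [array([ 521.9, -300.4,   50. ]), array([ 512.4, -351.8,   50. ]), array([ 401. , -328.4,   50. ]), array([ 411.6, -276.3,   50. ])]
```

```bash
cat >> h.py <<'E'
def plan(target,yaw=None,rot=None,step=38.,astep=5.0,start=None):
    """print rows to go to target pos; yaw (deg) of tool-down, or rot = Rotation"""
    s=readout.read_state();p0=np.array(s['eef_pos']);r0=R.from_euler('xyz',s['tool_rot'])
    if start is not None: p0,r0=start
    if yaw is not None: rot=R.from_euler('xyz',[-np.pi/2,0,np.radians(yaw)])
    if rot is None: rot=r0
    rv=(r0.inv()*rot).as_rotvec(); D=np.array(target,float)-p0
    n=max(1,int(np.ceil(max(np.linalg.norm(D)/step,np.linalg.norm(np.degrees(rv))/astep))))
    rows=[]
    for i in range(n):
        r=r0*R.from_rotvec(rv*i/n)
        rows.append(list(np.round(np.r_[r.inv().apply(D/n)/40,np.degrees(rv)/n/5],3)))
    print('pos',p0.round(1),'force',np.round(s['force'],1),'n',n)
    for i in range(0,n,8): print('[['+','.join('['+','.join('%g'%(x+0) for x in q)+']' for q in rows[i:i+8])+']]')
E
python3 -c "
from h import *
plan((478,306,200),123.5)"
```

```text
pos [188.7 621.5 230.5] force [-0.   0.2  0.3] n 12
[[[-0.454,0.064,-0.768,-0.001,-0.84,-0.001],[-0.509,0.064,-0.732,-0.001,-0.84,-0.001],[-0.561,0.064,-0.693,-0.001,-0.84,-0.001],[-0.61,0.064,-0.65,-0.001,-0.84,-0.001],[-0.656,0.064,-0.604,-0.001,-0.84,-0.001],[-0.699,0.064,-0.554,-0.001,-0.84,-0.001],[-0.737,0.064,-0.502,-0.001,-0.84,-0.001],[-0.772,0.064,-0.446,-0.001,-0.84,-0.001]]]
[[[-0.803,0.064,-0.388,-0.001,-0.84,-0.001],[-0.829,0.064,-0.329,-0.001,-0.84,-0.001],[-0.851,0.064,-0.267,-0.001,-0.84,-0.001],[-0.868,0.064,-0.204,-0.001,-0.84,-0.001]]]
```

Call:
apply_moves(
  commands=[
    [[-0.454,0.064,-0.768,0,-0.84,0],[-0.509,0.064,-0.732,0,-0.84,0],[-0.561,0.064,-0.693,0,-0.84,0],[-0.61,0.064,-0.65,0,-0.84,0],[-0.656,0.064,-0.604,0,-0.84,0],[-0.699,0.064,-0.554,0,-0.84,0],[-0.737,0.064,-0.502,0,-0.84,0],[-0.772,0.064,-0.446,0,-0.84,0]],
  ],
  claw=85,
)

```text
clock: 0.77
eef_pos: [379.8, 414.0, 204.1]
tool_rot: [-1.562, -0.003, 1.911]
force: [0.4, 0.4, -0.0]
width: 84.8
```

Call:
apply_moves(
  commands=[
    [[-0.803,0.064,-0.388,0,-0.84,0],[-0.829,0.064,-0.329,0,-0.84,0],[-0.851,0.064,-0.267,0,-0.84,0],[-0.868,0.064,-0.204,0,-0.84,0],[0,0,0,0,0,0]],
  ],
)

```text
clock: 1.18
eef_pos: [491.5, 298.6, 190.1]
tool_rot: [-1.559, 0.001, 2.211]
force: [0.6, -0.6, -0.2]
width: 84.7
```

```bash
python3 -c "
from h import *
d=snap('wrist','w1.png');s=readout.read_state();print(s['eef_pos'],np.degrees(s['tool_rot']),s['qpos'])
print(ray(d,(320,240)),proj(d,(483.6,309.3,44)))
plan((483.6,309.3,90),123.5)
"
```

```text
[488.68463077 301.73537856 190.21880795] [-8.93039393e+01 -1.07924201e-01  1.26714511e+02] [-0.45485989  0.5812313  -0.22612805  1.76187263  0.16505944  0.82931189
  1.45324718]
(array([439.32508371, 259.46029162, 334.73402022]), array([ 0.20724569,  0.14675322, -0.96723903])) [340.87607707 225.50960814]
pos [488.7 301.7 190.2] force [-0.6  0.1 -0.7] n 3
[[[0.074,0.835,-0.014,-0.047,0.214,0.006],[0.075,0.835,-0.009,-0.047,0.214,0.006],[0.075,0.835,-0.004,-0.047,0.214,0.006]]]
```

View pics/w1.png

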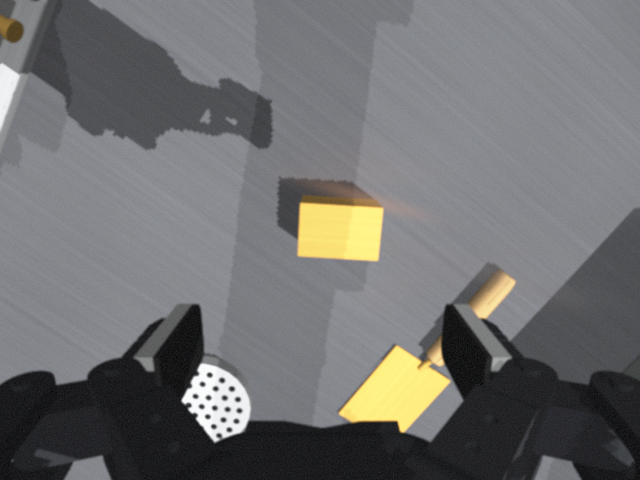

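The wrist view shows the block's top with corners at about (302,202), (383,207), (380,261) and (298,256).

```bash
python3 -c "
from h import *
d=load('wrist')
q=np.array([at(d,p,44) for p in [(302,203),(383,208),(380,261),(298,256)]]);c=q.mean(0)
v=(q[1]-q[0])+(q[2]-q[3]);w=(q[1]-q[2])+(q[0]-q[3]);ya=np.degrees(np.arctan2(v[1],v[0]));print(q,c,ya,np.degrees(np.arctan2(w[1],w[0])),np.linalg.norm(v)/2,np.linalg.norm(w)/2)
plan((c[0],c[1],75),ya%180)
"
```

```text
[[487.17117915 276.56329467  44.        ]
 [454.88869218 325.94247191  44.        ]
 [487.71530006 349.54192786  44.        ]
 [521.44939891 297.74890152  44.        ]] [487.80614258 312.44914899  44.        ] 123.12513249967533 -146.28126669635586 60.40282356539455 40.33844239638967
pos [488.7 301.7 190.2] force [-0.6  0.1 -0.7] n 4
[[[0.056,0.72,-0.044,-0.035,0.179,0.004],[0.057,0.72,-0.041,-0.035,0.179,0.004],[0.057,0.72,-0.038,-0.035,0.179,0.004],[0.058,0.72,-0.035,-0.035,0.179,0.004]]]
```

Call:
apply_moves(
  commands=[
    [[0.05,0.8,-0.05,-0.035,0.16,0],[0.05,0.8,-0.04,-0.035,0.16,0],[0.05,0.8,-0.04,-0.035,0.16,0],[0.05,0.6,-0.04,-0.035,0.16,0],[0,0,0,0,0,0]],
  ],
)

```text
clock: 1.65
eef_pos: [489.2, 316.1, 68.0]
tool_rot: [-1.578, -0.005, 2.149]
force: [-1.1, 0.2, 0.2]
width: 85.0
```

```bash
python3 -c "
from h import *
plan((487,312,12),123.3)
"
```

```text
pos [489.2 316.1  68. ] force [-1.1  0.2  0.2] n 2
[[[-0.031,0.699,0.056,0.039,-0.019,0.028],[-0.029,0.7,0.053,0.039,-0.019,0.028]]]
```

Call:
apply_moves(
  commands=[
    [[-0.031,0.65,0.056,0.039,-0.02,0.03],[-0.03,0.6,0.053,0.039,-0.02,0.03],[0,0.1,0,0,0,0],[0,0,0,0,0,0]],
  ],
)

```text
clock: 1.98
eef_pos: [484.9, 316.7, 14.7]
tool_rot: [-1.572, -0.002, 2.157]
force: [0.1, -0.4, 0.2]
width: 84.8
```

```bash
python3 -c "
from h import *
plan((487,312,12),123.3)
"
```

```text
pos [484.9 316.7  14.7] force [ 0.1 -0.4  0.2] n 1
[[[-0.127,0.068,0.023,0.009,0.06,0.021]]]
```

Call:
apply_moves(
  commands=[
    [[-0.127,0.068,0.023,0,0.06,0.02],[0,0,0,0,0,0]],
  ],
)

```text
clock: 2.15
eef_pos: [487.6, 313.4, 14.4]
tool_rot: [-1.574, -0.001, 2.153]
force: [-0.2, -0.7, -0.3]
width: 85.2
```

Call:
apply_moves(
  commands=[
    [[0,0,0,0,0,0],[0,0,0,0,0,0],[0,0,0,0,0,0],[0,0,0,0,0,0],[0,0,0,0,0,0],[0,0,0,0,0,0],[0,0,0,0,0,0]],
  ],
  claw=50,
)

```text
clock: 2.73
eef_pos: [489.6, 313.6, 18.6]
tool_rot: [-1.579, -0.0, 2.151]
force: [0.4, 0.2, -5.3]
width: 58.5
```

```bash
python3 -c "
from h import *
s=readout.read_state();p=s['eef_pos'];print(s['width'],np.degrees(s['tool_rot']))
r=R.from_euler('xyz',s['tool_rot'])
plan(p+[0,0,130],123.3)
plan((550.5,-42.8,p[2]+130),96.8,start=(p+[0,0,130],r))
"
```

```text
58.534101923049796 [-9.04794557e+01 -1.89188943e-02  1.23251424e+02]
pos [489.6 313.6  18.6] force [ 0.4  0.2 -5.3] n 4
[[[0,-0.812,-0.007,0.024,-0.002,0.001],[0,-0.812,-0.005,0.024,-0.002,0.001],[0,-0.812,-0.003,0.024,-0.002,0.001],[0,-0.812,-0.002,0.024,-0.002,0.001]]]
pos [489.6 313.6 148.6] force [ 0.4  0.2 -5.3] n 10
[[[-0.829,-0.003,0.361,0.009,0.529,0.003],[-0.844,-0.003,0.322,0.009,0.529,0.003],[-0.858,-0.002,0.283,0.009,0.529,0.003],[-0.87,-0.002,0.243,0.009,0.529,0.003],[-0.881,-0.002,0.203,0.009,0.529,0.003],[-0.889,-0.001,0.162,0.009,0.529,0.003],[-0.896,-0.001,0.121,0.009,0.529,0.003],[-0.9,-0.001,0.079,0.009,0.529,0.003]]]
[[[-0.903,0,0.038,0.009,0.529,0.003],[-0.904,0,-0.004,0.009,0.529,0.003]]]
```

```bash
cat >> h.py <<'E'
def down(yaw): return R.from_euler('xyz',[-np.pi/2,0,np.radians(yaw)])
def path(wps,step=36.,astep=4.9):
    """wps: (x,y,z,yawdeg) tool-down, yaw continuous"""
    s=readout.read_state();p=np.array(s['eef_pos']);r0=R.from_euler('xyz',s['tool_rot']);y=np.degrees(s['tool_rot'][2]);rows=[];r=r0
    for k,w in enumerate(wps):
        D=np.array(w[:3],float)-p
        if k==0: y+=360*round((w[3]-y)/360) if abs(w[3]-y)>270 else 0
        n=max(1,int(np.ceil(max(np.linalg.norm(D)/step,abs(w[3]-y)/astep))))
        for i in range(n):
            nr=down(y+(w[3]-y)*(i+1)/n)
            rows.append(np.round(np.r_[r.inv().apply(D/n)/40,np.degrees((r.inv()*nr).as_rotvec())/5],2)); r=nr
        p=np.array(w[:3],float);y=w[3]
    print('n',len(rows))
    for i in range(0,len(rows),8): print('[['+','.join('['+','.join('%g'%(x+0) for x in q)+']' for q in rows[i:i+8])+']]')
E
python3 -c "
from h import *
path([(489.6,313.6,150,90),(575,130,160,10),(555,-43,160,-83.2)])
"
```

```text
n 44
[[[0,-0.47,0,0.1,0.95,0.01],[0,-0.47,0,0,0.95,0],[0,-0.47,0,0,0.95,0],[0,-0.47,0,0,0.95,0],[0,-0.47,0,0,0.95,0],[0,-0.47,0,0,0.95,0],[0,-0.47,0,0,0.95,0],[-0.27,-0.01,-0.13,0,0.94,0]]]
[[[-0.26,-0.01,-0.15,0,0.94,0],[-0.25,-0.01,-0.17,0,0.94,0],[-0.23,-0.01,-0.19,0,0.94,0],[-0.22,-0.01,-0.21,0,0.94,0],[-0.2,-0.01,-0.22,0,0.94,0],[-0.18,-0.01,-0.24,0,0.94,0],[-0.16,-0.01,-0.25,0,0.94,0],[-0.14,-0.01,-0.26,0,0.94,0]]]
[[[-0.11,-0.01,-0.27,0,0.94,0],[-0.09,-0.01,-0.28,0,0.94,0],[-0.07,-0.01,-0.29,0,0.94,0],[-0.04,-0.01,-0.29,0,0.94,0],[-0.02,-0.01,-0.3,0,0.94,0],[0,-0.01,-0.3,0,0.94,0],[0.03,-0.01,-0.3,0,0.94,0],[0.05,-0.01,-0.29,0,0.94,0]]]
[[[-0.06,0,-0.21,0,0.93,0],[-0.05,0,-0.21,0,0.93,0],[-0.03,0,-0.22,0,0.93,0],[-0.01,0,-0.22,0,0.93,0],[0.01,0,-0.22,0,0.93,0],[0.03,0,-0.22,0,0.93,0],[0.04,0,-0.21,0,0.93,0],[0.06,0,-0.21,0,0.93,0]]]
[[[0.08,0,-0.2,0,0.93,0],[0.09,0,-0.2,0,0.93,0],[0.11,0,-0.19,0,0.93,0],[0.12,0,-0.18,0,0.93,0],[0.14,0,-0.17,0,0.93,0],[0.15,0,-0.16,0,0.93,0],[0.16,0,-0.14,0,0.93,0],[0.17,0,-0.13,0,0.93,0]]]
[[[0.18,0,-0.12,0,0.93,0],[0.19,0,-0.1,0,0.93,0],[0.2,0,-0.08,0,0.93,0],[0.21,0,-0.07,0,0.93,0]]]
```

Call:
apply_moves(
  commands=[
    [[0,-0.47,0,0.1,0.95,0],[0,-0.47,0,0,0.95,0],[0,-0.47,0,0,0.95,0],[0,-0.47,0,0,0.95,0],[0,-0.47,0,0,0.95,0],[0,-0.47,0,0,0.95,0],[0,-0.47,0,0,0.95,0],[-0.27,0,-0.13,0,0.94,0]],
  ],
)

```text
clock: 3.4
eef_pos: [488.2, 303.6, 150.0]
tool_rot: [-1.555, 0.004, 1.464]
force: [1.2, 2.1, -4.7]
width: 59.2
```

Call:
apply_moves(
  commands=[
    [[-0.26,0,-0.15,0,0.94,0],[-0.25,0,-0.17,0,0.94,0],[-0.23,0,-0.19,0,0.94,0],[-0.22,0,-0.21,0,0.94,0],[-0.2,0,-0.22,0,0.94,0],[-0.18,0,-0.24,0,0.94,0],[-0.16,0,-0.25,0,0.94,0],[-0.14,0,-0.26,0,0.94,0]],
  ],
)

```text
clock: 4.07
eef_pos: [521.4, 213.7, 148.1]
tool_rot: [-1.557, 0.017, 0.781]
force: [-0.5, 0.0, -5.1]
width: 58.7
```

Call:
apply_moves(
  commands=[
    [[-0.11,0,-0.27,0,0.94,0],[-0.09,0,-0.28,0,0.94,0],[-0.07,0,-0.29,0,0.94,0],[-0.04,0,-0.29,0,0.94,0],[-0.02,0,-0.3,0,0.94,0],[0,0,-0.3,0,0.94,0],[0.03,0,-0.3,0,0.94,0],[0.05,0,-0.29,0,0.94,0]],
  ],
)

```text
clock: 4.73
eef_pos: [551.3, 122.9, 142.8]
tool_rot: [-1.57, 0.034, 0.096]
force: [0.6, -0.2, -5.2]
width: 58.8
```

```bash
python3 -c "
from h import *
s=readout.read_state();print(s['qpos'],s['width'],s['force'])
path([(555,-43,150,-83.2)])
"
```

```text
[-0.50935848  0.66755137  0.38715559  1.820961   -0.35432445  0.75624622
  0.16703875] 58.76763658573762 [ 0.60735987 -0.23924526 -5.1546064 ]
n 19
[[[-0.02,-0.01,-0.22,0,0.93,-0.38],[0,-0.01,-0.22,0,0.93,0],[0.02,-0.01,-0.22,0,0.93,0],[0.04,-0.01,-0.22,0,0.93,0],[0.05,-0.01,-0.21,0,0.93,0],[0.07,-0.01,-0.21,0,0.93,0],[0.09,-0.01,-0.2,0,0.93,0],[0.1,-0.01,-0.19,0,0.93,0]]]
[[[0.12,-0.01,-0.18,0,0.93,0],[0.13,-0.01,-0.17,0,0.93,0],[0.15,-0.01,-0.16,0,0.93,0],[0.16,-0.01,-0.15,0,0.93,0],[0.17,-0.01,-0.13,0,0.93,0],[0.18,-0.01,-0.12,0,0.93,0],[0.19,-0.01,-0.11,0,0.93,0],[0.2,-0.01,-0.09,0,0.93,0]]]
[[[0.21,-0.01,-0.07,0,0.93,0],[0.21,-0.01,-0.06,0,0.93,0],[0.21,-0.01,-0.04,0,0.93,0]]]
```

Call:
apply_moves(
  commands=[
    [[0,-0.03,-0.2,0,0.93,-0.3],[0,-0.03,-0.22,0,0.93,0],[0.02,-0.03,-0.22,0,0.93,0],[0.04,-0.03,-0.22,0,0.93,0],[0.05,-0.03,-0.21,0,0.93,0],[0.07,-0.03,-0.21,0,0.93,0],[0.09,-0.03,-0.2,0,0.93,0],[0.1,-0.03,-0.19,0,0.93,0]],
  ],
)

```text
clock: 5.4
eef_pos: [547.4, 52.8, 147.9]
tool_rot: [-1.579, 0.015, -0.583]
force: [-0.1, -0.3, -5.8]
width: 58.8
```

Call:
apply_moves(
  commands=[
    [[0.12,-0.03,-0.18,0,0.93,0],[0.13,-0.03,-0.17,0,0.93,0],[0.15,-0.03,-0.16,0,0.93,0],[0.16,-0.03,-0.15,0,0.93,0],[0.17,-0.03,-0.13,0,0.93,0],[0.18,-0.03,-0.12,0,0.93,0],[0.19,-0.03,-0.11,0,0.93,0],[0.2,-0.03,-0.09,0,0.93,0]],
  ],
)

```text
clock: 6.07
eef_pos: [541.2, -13.7, 153.1]
tool_rot: [-1.596, 0.016, -1.258]
force: [0.4, 0.1, -5.7]
width: 58.7
```

Call:
apply_moves(
  commands=[
    [[0.21,0,-0.07,0,0.93,0],[0.21,0,-0.06,0,0.93,0],[0.21,0,-0.04,0,0.93,0],[0,0,0,0,0,0],[0,0,0,0,0,0]],
  ],
)

```text
clock: 6.48
eef_pos: [537.8, -39.2, 150.4]
tool_rot: [-1.605, 0.012, -1.513]
force: [0.9, 0.7, -5.5]
width: 58.6
```

```bash
python3 -c "
from h import *
s=readout.read_state();print(s['eef_pos'],np.degrees(s['tool_rot']),s['width'],s['force'])
d=snap('wrist','w2.png');print(ray(d,(320,240)),proj(d,(550.5,-42.8,55)),proj(d,(630,-33,55)))
"
```

```text
[537.80399909 -39.21076623 150.36914784] [-91.9364061    0.66841821 -86.69566509] 58.5500391683499 [ 0.87829792  0.73051468 -5.51497052]
(array([611.18383545, -36.53855355, 291.86814588]), array([-2.96818384e-01, -4.48444896e-05, -9.54954167e-01])) [331.55504106 220.15802465] [323.05136728  78.61440965]
```

View pics/w2.png

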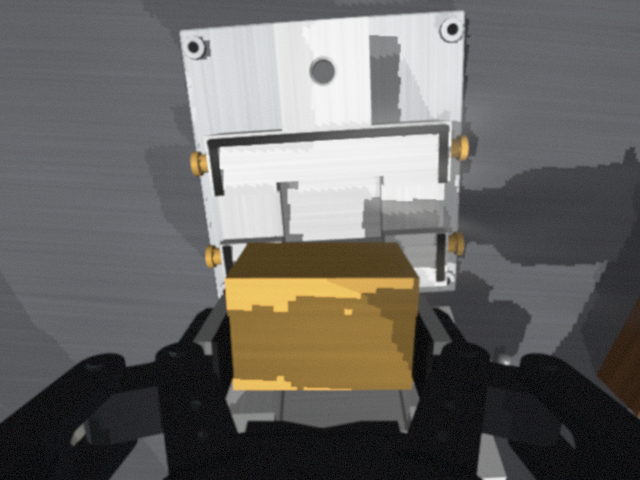

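The wrist view shows the block held level, with its top at (226,279)–(419,276)–(413,388)–(232,389). The ear hole is at (322,71), plate screws are at (196,47) and (452,30), and the pocket edges lie at x=285 and x=378.

```bash
python3 -c "
from h import *
np.set_printoptions(precision=1,suppress=True)
d=load('wrist');s=readout.read_state()
h=at(d,(322,71),55);a=at(d,(196,47),12);b=at(d,(452,30),12)
print('hole',h,'screws',a,b,'yaw',np.degrees(np.arctan2(-(a-b)[0],(a-b)[1])))
e=[at(d,p,55) for p in [(207,138),(453,124)]];print('far edge of half',e,np.degrees(np.arctan2(-(e[0]-e[1])[0],(e[0]-e[1])[1])))
obj=np.array([[30,20,44],[-30,20,44],[-30,-20,44],[30,-20,44],[30,20,4],[-30,20,4]],float)
img=np.array([(226,279),(419,276),(413,388),(232,389),(245,243),(394,243)],float)
ok,rv,tv=cv2.solvePnP(obj*[-1,1,1],img,np.array(d['mtx']),np.array([float(d['k1']),0,0,0]))
p,_=cv2.projectPoints(obj*[-1,1,1],rv,tv,np.array(d['mtx']),np.array([float(d['k1']),0,0,0]));print((p[:,0]-img))
Rc=cv2.Rodrigues(d['rvec'])[0];Rb=Rc.T@cv2.Rodrigues(rv)[0];t=Rc.T@(tv[:,0]-d['tvec'].ravel())
print('block under-centre',t,'top c',t+Rb@[0,0,44]);print(Rb)
r=R.from_euler('xyz',s['tool_rot']);print('in tool',r.inv().apply(t-s['eef_pos']))
print('block yaw',np.degrees(np.arctan2(Rb[1,0],Rb[0,0])),np.degrees(s['tool_rot'][2]))
"
```

```text
hole [633.9 -32.2  55. ] screws [648.1  49.8  12. ] [ 667.1 -111.5   12. ] yaw 6.715180565343891
far edge of half [array([594.6,  31.5,  55. ]), array([ 610.5, -107.5,   55. ])] 6.53122378282955
[[-0.6 -1.2]
 [ 0.5  0.3]
 [-1.5 -0.3]
 [ 1.1  1.4]
 [ 0.6  0.3]
 [ 0.1 -0.5]]
block under-centre [541.5 -37.7 133. ] top c [543.3 -39.3 176.9]
[[ 0.1  1.   0. ]
 [-1.   0.1 -0. ]
 [-0.  -0.   1. ]]
in tool [-1.2 17.3  4.3]
block yaw -86.84137164287237 -86.68746887410025
```

```bash
python3 -c "
from h import *
plan((550.2,-44.3,92),-83.3,step=20)
"
```

```text
pos [537.8 -39.3 150.4] force [-0.4 -1.4 -5.2] n 3
[[[0.054,0.482,0.117,0.128,-0.225,-0.048],[0.054,0.484,0.111,0.128,-0.225,-0.048],[0.054,0.485,0.104,0.128,-0.225,-0.048]]]
```

Call:
apply_moves(
  commands=[
    [[0.054,0.48,0.117,0.128,-0.225,-0.048],[0.054,0.48,0.111,0.128,-0.225,-0.048],[0.054,0.48,0.104,0.128,-0.225,-0.048],[0,0,0,0,0,0],[0,0,0,0,0,0]],
  ],
)

```text
clock: 6.95
eef_pos: [551.8, -38.7, 90.8]
tool_rot: [-1.568, 0.005, -1.437]
force: [-0.0, 0.3, -5.4]
width: 58.6
```

```bash
python3 -c "
from h import *
plan((550.2,-44.3,90),-83.3,step=20)
"
```

```text
pos [551.8 -38.7  90.8] force [-0.   0.3 -5.4] n 1
[[[0.132,0.019,-0.058,-0.034,0.197,-0.054]]]
```

Call:
apply_moves(
  commands=[
    [[0.132,0,-0.058,-0.034,0.197,-0.054],[0,0,0,0,0,0],[0,0,0,0,0,0]],
  ],
)

```text
clock: 7.2
eef_pos: [550.5, -43.5, 92.6]
tool_rot: [-1.57, 0.001, -1.453]
force: [0.7, 0.7, -4.7]
width: 58.6
```

```bash
python3 -c "
from h import *
d=snap('wrist','w3.png')
plan((550.2,-44.3,75),-83.3,step=20)
"
```

```text
pos [550.7 -43.9  92.8] force [ 0.1 -0.3 -5. ] n 1
[[[0.009,0.444,-0.014,-0.012,0.006,-0.002]]]
```

View pics/w3.png

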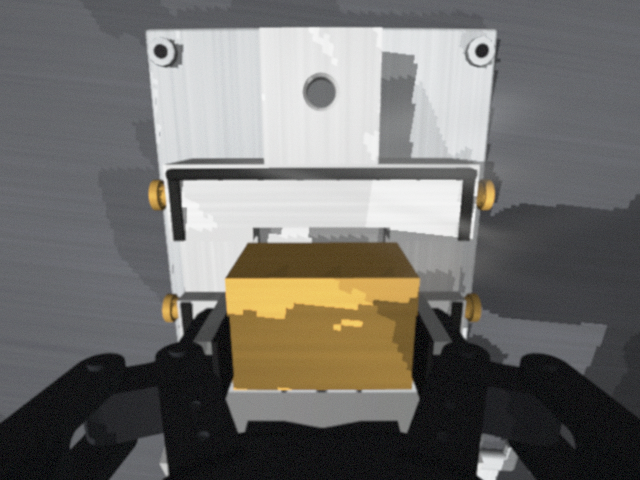

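Pocket far edge: row 228, x from 253 to 390. Block's lower far edge: row 243, x from 246 to 395. It looks centred.

```bash
python3 -c "
from h import *
np.set_printoptions(precision=1,suppress=True)
d=load('wrist')
Q=R.from_euler('z',6.7,degrees=True).inv()
f=lambda p,z:Q.apply(at(d,p,z))
print('pocket edge',f((253,229),55),f((390,229),55),'hole',f((320,91),55),'screws',f((163,50),12),f((482,50),12))
for z in (76,79,82): print('block edge',z,f((246,243),z),f((395,243),z))
for z in (119,): print('top',z,f((226,278),z),f((419,278),z),f((414,388),z),f((232,389),z))
"
```

```text
pocket edge [565.9 -75.3  55. ] [ 566.  -138.6   55. ] hole [ 626.1 -106.3   55. ] screws [650.3 -25.1  12. ] [ 650.4 -189.4   12. ]
block edge 76 [565.1 -75.9  76. ] [ 565.2 -137.3   76. ]
block edge 79 [565.9 -76.5  79. ] [ 566.  -136.7   79. ]
block edge 82 [566.8 -77.1  82. ] [ 566.8 -136.2   82. ]
top 119 [565.9 -77.6 119. ] [ 566.  -137.3  119. ] [ 526.5 -138.3  119. ] [526. -77. 119.]
```

Call:
apply_moves(
  commands=[
    [[0.01,0.35,-0.03,0,0,0],[0,0.25,0,0,0,0],[0,0.1,0,0,0,0],[0,0,0,0,0,0]],
  ],
)

```text
clock: 7.58
eef_pos: [552.3, -44.8, 68.8]
tool_rot: [-1.562, 0.001, -1.454]
force: [1.3, 1.0, -4.2]
width: 58.6
```

Call:
apply_moves(
  commands=[
    [[0,0.1,0,0,0,0],[0,0.1,0,0,0,0],[0,0.1,0,0,0,0]],
  ],
)

```text
clock: 7.83
eef_pos: [551.7, -44.9, 67.4]
tool_rot: [-1.558, 0.01, -1.455]
force: [-11.6, 3.8, 36.6]
width: 58.9
```

Call:
apply_moves(
  commands=[
    [[0,-0.1,0,0,0,0],[0,-0.05,-0.04,0,0,0],[0,0,-0.03,0,0,0],[0,0,0,0,0,0]],
  ],
)

```text
clock: 8.17
eef_pos: [549.9, -45.6, 76.2]
tool_rot: [-1.553, 0.01, -1.456]
force: [0.3, -0.0, -5.3]
width: 58.6
```

```bash
python3 -c "
from h import *
s=readout.read_state();print(s['width'],s['torque'])
plan((549.2,-44.2,68),-83.3,step=20)
"
```

```text
58.6459245724655 [-0.05711171  0.06950346  0.00130751]
pos [549.9 -45.6  76.2] force [ 0.3 -0.  -5.3] n 1
[[[-0.036,0.205,-0.017,-0.202,-0.023,-0.119]]]
```

Call:
apply_moves(
  commands=[
    [[-0.036,0.05,-0.02,-0.2,-0.02,-0.12],[0,0.05,0,0,0,0],[0,0,0,0,0,0]],
  ],
)

```text
clock: 8.42
eef_pos: [548.4, -44.0, 70.3]
tool_rot: [-1.574, -0.001, -1.454]
force: [0.7, 0.4, -5.6]
width: 58.7
```

```bash
python3 -c "
from h import *
plan((549.2,-44.2,68),-83.3,step=20)
"
```

```text
pos [548.4 -44.   70.3] force [ 0.7  0.4 -5.6] n 1
[[[0.008,0.059,0.018,0.042,0.003,0.017]]]
```

Call:
apply_moves(
  commands=[
    [[0,0.08,0.01,0.04,0,0.02],[0,0.08,0,0,0,0],[0,0.08,0,0,0,0]],
  ],
)

```text
clock: 8.67
eef_pos: [548.8, -43.2, 58.9]
tool_rot: [-1.572, -0.0, -1.452]
force: [-0.3, 0.1, -6.1]
width: 58.8
```

Call:
apply_moves(
  commands=[
    [[0,0.08,0,0,0,0],[0,0.08,0,0,0,0]],
  ],
)

```text
clock: 8.83
eef_pos: [549.2, -43.2, 52.7]
tool_rot: [-1.571, 0.001, -1.452]
force: [-6.8, 3.3, 42.8]
width: 58.9
```

Call:
apply_moves(
  commands=[
    [[0,0,0,0,0,0],[0,0,0,0,0,0],[0,0,0,0,0,0],[0,0,0,0,0,0],[0,0,0,0,0,0],[0,0,0,0,0,0]],
  ],
  claw=80,
)

```text
clock: 9.33
eef_pos: [551.9, -45.1, 54.8]
tool_rot: [-1.565, -0.001, -1.454]
force: [-0.5, -0.3, -0.3]
width: 79.9
```

Call:
apply_moves(
  commands=[
    [[0,-0.8,0,0,0,0],[0,-0.8,0,0,0,0],[0,-0.9,0,0,0,0],[0,-0.9,0,0,0,0],[0,0,0.1,0,0,0],[0,0,0,0,0,0]],
  ],
)

```text
clock: 9.83
eef_pos: [553.9, -45.0, 195.1]
tool_rot: [-1.57, -0.001, -1.455]
force: [0.0, 0.8, -0.7]
width: 79.9
```

```bash
python3 -c "
from h import *
s=readout.read_state();print(s['eef_pos'],np.degrees(s['tool_rot']),s['width'],s['force'],s['qpos'])
d=snap('wrist','w4.png');e=snap('scene','s4.png')
a=cv2.imread('pics/w4.png');b=cv2.imread('pics/s4.png')[140:330,200:360]
o=np.zeros((480,800,3),np.uint8);o[:480,:400]=a[:,120:520];o[:475,400:]=cv2.resize(b,(400,475),interpolation=cv2.INTER_CUBIC);cv2.imwrite('pics/c4.png',o)
"
```

```text
[553.91411723 -44.98809905 195.0857808 ] [-8.99675413e+01 -3.02441021e-02 -8.33782518e+01] 79.89413048000952 [ 0.03621672  0.76022413 -0.68494381] [-0.49471594  0.68956065  0.86393756  1.83917602 -0.65156967  0.92280127
 -0.78425281]
```

View pics/c4.png

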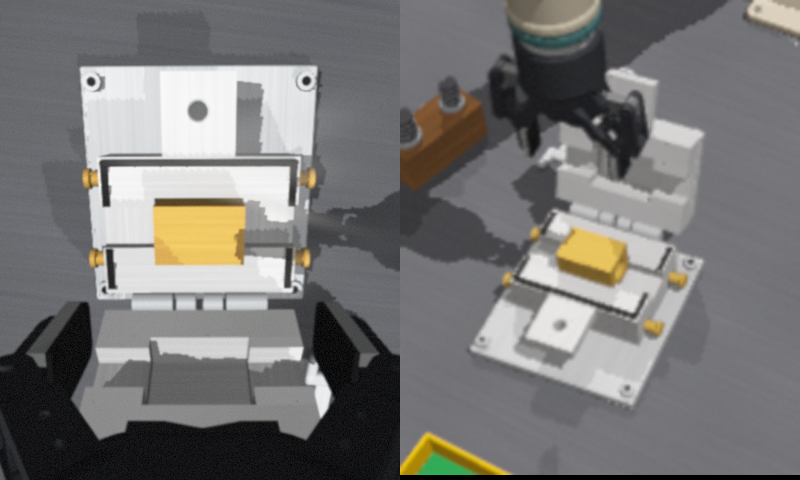

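```bash
python3 -c "
from h import *
np.set_printoptions(precision=1,suppress=True)
d=load('wrist')
q=[at(d,(p[0]+120,p[1]),79) for p in [(154,205),(243,204),(244,264),(155,265)]]
print(np.mean(q,0),[np.linalg.norm(q[i]-q[i-1]) for i in range(4)])
d=load('top');u=np.array([.993,.1175]);hg=np.array([492.4,-49.5])
for th in np.arange(1.65,2.05,.05):
    P=np.r_[hg+u*138*np.cos(th),55+138*np.sin(th)];p=proj(d,P); E=np.r_[hg+u*(163*np.cos(th)-12*np.sin(th)),55+163*np.sin(th)+12*np.cos(th)]
    print(round(th,2),(p-[325,180])*4.8,E,(proj(d,E)-[325,180])*4.8)
path([(530,-45,300,-83.3),(400,-60.5,300,-83.3)])
"
```

```text
[554.6 -42.7  79. ] [np.float64(41.158767463187694), np.float64(57.87210334364978), np.float64(41.13077948332503), np.float64(60.27064814119642)]
1.65 [282.5 407.1] [467.7 -52.4 216.5] [292.4 438.8]
1.7 [284.6 423.4] [459.7 -53.4 215.1] [294.6 458.3]
1.75 [286.5 439.5] [451.8 -54.3 213.3] [296.8 477.5]
1.8 [288.3 455.5] [444.  -55.2 211. ] [298.8 496.5]
1.85 [290.  471.3] [436.3 -56.1 208.4] [300.7 515. ]
1.9 [291.6 486.8] [428.8 -57.  205.4] [302.4 533.2]
1.95 [293.2 502. ] [421.4 -57.9 202. ] [304.  550.9]
2.0 [294.5 516.9] [414.2 -58.8 198.2] [305.5 568.1]
n 8
[[[-0.02,-0.66,-0.14,0.01,-0.01,0.01],[-0.02,-0.66,-0.14,0,-0.01,0],[-0.02,-0.66,-0.14,0,-0.01,0],[-0.02,-0.66,-0.14,0,-0.01,0],[0,0,-0.82,0,0,0],[0,0,-0.82,0,0,0],[0,0,-0.82,0,0,0],[0,0,-0.82,0,0,0]]]
```

Call:
apply_moves(
  commands=[
    [[0,-0.66,-0.14,0,0,0],[0,-0.66,-0.14,0,0,0],[0,-0.66,-0.14,0,0,0],[0,-0.66,-0.14,0,0,0],[0,0,-0.82,0,0,0],[0,0,-0.82,0,0,0],[0,0,-0.82,0,0,0],[0,0,-0.82,0,0,0]],
  ],
  claw=0,
)

```text
clock: 10.6
eef_pos: [395.5, -61.8, 295.3]
tool_rot: [-1.59, -0.003, -1.451]
force: [-1.3, 0.1, -0.0]
width: 0.2
```

```bash
python3 -c "
from h import *
s=readout.read_state();print(s['eef_pos'],np.degrees(s['tool_rot']),s['width'],s['qpos'])
path([(398,-60.5,300,-83.3),(398,-60.5,188,-83.3)])
"
```

```text
[395.53376409 -61.82309255 295.26026437] [-91.08523845  -0.18355715 -83.15788927] 0.23468858286603786 [-0.75798577  0.34356494  1.1169461   2.07225173 -0.36391074  0.9622091
 -0.89735536]
n 5
[[[-0.03,-0.12,0.06,0.22,0.03,0.04],[0,0.7,0,0,0,0],[0,0.7,0,0,0,0],[0,0.7,0,0,0,0],[0,0.7,0,0,0,0]]]
```

Call:
apply_moves(
  commands=[
    [[0,0.3,0,0.2,0,0.04],[0,0.5,0,0,0,0],[0,0.5,0,0,0,0],[0,0.5,0,0,0,0]],
  ],
)

```text
clock: 10.93
eef_pos: [385.7, -60.1, 220.2]
tool_rot: [-1.575, 0.009, -1.453]
force: [0.7, -0.4, -0.1]
width: -0.0
```

```bash
python3 -c "
from h import *
s=readout.read_state();print(s['eef_pos'],np.degrees(s['tool_rot']),s['width'],s['qpos'],s['force'])
path([(398,-60.5,188,-83.3)])
"
```

```text
[385.73859999 -60.05419434 220.17495448] [-90.22579295   0.49481121 -83.26269682] -0.020844240729400276 [-0.60951282  0.42948842  0.97198262  2.21352755 -0.53407716  0.75739787
 -0.72722723] [ 0.73885098 -0.41674424 -0.09000201]
n 1
[[[0.05,0.8,0.31,0.05,0.01,-0.1]]]
```

Call:
apply_moves(
  commands=[
    [[0,0.4,0,0,0,-0.1],[0,0.4,0.1,0,0,0],[0,0,0.15,0,0,0],[0,0,0.25,0,0,0],[0,0,0.25,0,0,0]],
  ],
)

```text
clock: 11.35
eef_pos: [407.5, -55.2, 180.3]
tool_rot: [-1.594, 0.003, -1.458]
force: [-0.1, 0.3, 0.5]
width: -0.2
```

```bash
cat >> h.py <<'E'
U=np.array([.993,.1175]);HG=np.array([494.4,-49.3])
def hp(s,z,yaw=-83.3): return (*(HG+U*s),z,yaw)
E
python3 -c "
from h import *
s=readout.read_state();print(s['eef_pos'],np.degrees(s['tool_rot']),s['qpos'],s['force'])
path([hp(-60,190),hp(-23,203),hp(17.5,203)],step=12)
"
```

```text
[407.47526771 -55.17696937 180.28836959] [-91.3110738    0.19884377 -83.52928615] [-0.53381368  0.53237291  0.87473038  2.19913004 -0.6316807   0.70920105
 -0.67457816] [-0.14277383  0.25157142  0.4778093 ]
n 11
[[[0.04,-0.09,0.22,0.26,-0.01,-0.04],[0.04,-0.08,0.23,0,-0.02,0],[0.04,-0.08,0.23,0,-0.02,0],[0,-0.08,0.23,0,0,0],[0,-0.08,0.23,0,0,0],[0,-0.08,0.23,0,0,0],[0,-0.08,0.23,0,0,0],[0,0,0.25,0,0,0]]]
[[[0,0,0.25,0,0,0],[0,0,0.25,0,0,0],[0,0,0.25,0,0,0]]]
```

Call:
apply_moves(
  commands=[
    [[0.04,-0.09,0.22,0.26,0,-0.04],[0.04,-0.08,0.23,0,0,0],[0.04,-0.08,0.23,0,0,0],[0,-0.08,0.23,0,0,0]],
  ],
)

```text
clock: 11.68
eef_pos: [443.3, -53.0, 194.2]
tool_rot: [-1.577, 0.005, -1.455]
force: [-2.7, -1.2, -3.3]
width: -0.1
```

Call:
apply_moves(
  commands=[
    [[0,-0.08,0.23,0,0,0],[0,-0.08,0.23,0,0,0],[0,-0.08,0.23,0,0,0],[0,0,0.25,0,0,0]],
  ],
)

```text
clock: 12.02
eef_pos: [479.8, -47.9, 206.3]
tool_rot: [-1.581, 0.007, -1.453]
force: [-3.9, -0.9, 2.8]
width: 0.2
```

```bash
python3 -c "
from h import *
s=readout.read_state();print(np.degrees(s['tool_rot']),s['force'])
path([hp(17.5,203),hp(60,188),hp(96,161),hp(122,124)],step=12)
"
```

```text
[-90.56292486   0.39908369 -83.24018085] [-3.93548242 -0.94611787  2.77612286]
n 15
[[[0.03,0.03,0.27,0.11,0,-0.08],[0.03,0.03,0.26,0,0,0],[0.03,0.03,0.26,0,0,0],[0,0.09,0.27,0,0,0],[0,0.09,0.27,0,0,0],[0,0.09,0.27,0,0,0],[0,0.09,0.27,0,0,0],[0,0.17,0.22,0,0,0]]]
[[[0,0.17,0.22,0,0,0],[0,0.17,0.22,0,0,0],[0,0.17,0.22,0,0,0],[0,0.23,0.16,0,0,0],[0,0.23,0.16,0,0,0],[0,0.23,0.16,0,0,0],[0,0.23,0.16,0,0,0]]]
```

Pushing well, with about 4 N on the tool.

Call:
apply_moves(
  commands=[
    [[0.03,0.03,0.27,0.1,0,-0.08],[0.03,0.03,0.26,0,0,0],[0.03,0.03,0.26,0,0,0],[0,0.09,0.27,0,0,0],[0,0.09,0.27,0,0,0]],
  ],
)

```text
clock: 12.43
eef_pos: [537.3, -42.3, 197.1]
tool_rot: [-1.568, 0.003, -1.45]
force: [-2.7, -0.9, -0.7]
width: -0.1
```

```bash
python3 -c "
from h import *
s=readout.read_state();print(np.degrees(s['tool_rot']),s['force'])
path([hp(60,188),hp(96,161),hp(122,124),hp(136,90)],step=12)
"
```

```text
[-89.85454035   0.15881969 -83.05388682] [-2.70210905 -0.88012367 -0.72809444]
n 14
[[[0.03,0.11,0.21,-0.03,0.02,-0.03],[0.02,0.11,0.21,0,0.02,0],[0,0.17,0.22,0,0,0],[0,0.17,0.22,0,0,0],[0,0.17,0.22,0,0,0],[0,0.17,0.22,0,0,0],[0,0.23,0.16,0,0,0],[0,0.23,0.16,0,0,0]]]
[[[0,0.23,0.16,0,0,0],[0,0.23,0.16,0,0,0],[0,0.21,0.09,0,0,0],[0,0.21,0.09,0,0,0],[0,0.21,0.09,0,0,0],[0,0.21,0.09,0,0,0]]]
```

Call:
apply_moves(
  commands=[
    [[0.03,0.11,0.21,0,0,0],[0.02,0.11,0.21,0,0,0],[0,0.17,0.22,0,0,0],[0,0.17,0.22,0,0,0],[0,0.17,0.22,0,0,0],[0,0.17,0.22,0,0,0]],
  ],
)

```text
clock: 12.93
eef_pos: [597.0, -36.4, 158.5]
tool_rot: [-1.564, 0.002, -1.448]
force: [-1.5, -0.6, 0.2]
width: -0.1
```

```bash
python3 -c "
from h import *
s=readout.read_state();print(np.degrees(s['tool_rot']),s['force'])
path([hp(96,161),hp(122,124),hp(136,90)],step=12)
"
```

```text
[-89.58425378   0.13797618 -82.9422992 ] [-1.52613454 -0.60766749  0.19571916]
n 9
[[[0.02,-0.06,-0.19,-0.08,0.07,-0.03],[0,0.23,0.16,0,0,0],[0,0.23,0.16,0,0,0],[0,0.23,0.16,0,0,0],[0,0.23,0.16,0,0,0],[0,0.21,0.09,0,0,0],[0,0.21,0.09,0,0,0],[0,0.21,0.09,0,0,0]]]
[[[0,0.21,0.09,0,0,0]]]
```

Call:
apply_moves(
  commands=[
    [[0.04,0.23,0.1,0,0.06,0],[0,0.23,0.12,0,0,0],[0,0.23,0.12,0,0,0],[0,0.23,0.1,0,0,0]],
  ],
)

```text
clock: 13.27
eef_pos: [620.9, -36.0, 118.6]
tool_rot: [-1.557, 0.0, -1.453]
force: [0.7, 1.0, 0.6]
width: 0.0
```

Call:
apply_moves(
  commands=[
    [[0,0.21,0.06,0,0,0],[0,0.21,0.06,0,0,0],[0,0.2,0.05,0,0,0]],
  ],
)

```text
clock: 13.52
eef_pos: [629.7, -35.2, 90.7]
tool_rot: [-1.556, -0.001, -1.453]
force: [0.2, 0.2, 0.9]
width: 0.0
```

```bash
python3 -c "
from h import *
s=readout.read_state();print(np.degrees(s['tool_rot']),s['force'])
path([hp(137,78)],step=12)
"
```

```text
[-8.91712791e+01 -3.33640818e-02 -8.32494328e+01] [0.24172615 0.19831882 0.86435501]
n 2
[[[-0.02,0.16,0.01,-0.17,0.01,0.01],[-0.02,0.16,0.01,0,0.01,0]]]
```

Call:
apply_moves(
  commands=[
    [[0,0.12,0.01,-0.17,0,0],[0,0.12,0.01,0,0,0]],
  ],
)

```text
clock: 13.68
eef_pos: [630.1, -35.2, 78.9]
tool_rot: [-1.574, -0.0, -1.453]
force: [0.2, 0.5, 0.8]
width: -0.2
```

Call:
apply_moves(
  commands=[
    [[0,0.08,0.01,0,0,0],[0,0.08,0.01,0,0,0]],
  ],
)

```text
clock: 13.85
eef_pos: [630.5, -35.2, 71.4]
tool_rot: [-1.575, -0.001, -1.453]
force: [-1.6, 0.6, 5.0]
width: 0.3
```

Call:
apply_moves(
  commands=[
    [[0,-0.6,-0.1,0.05,0,0],[0,-0.8,-0.6,0,0,0],[0,-0.8,-0.7,0,0,0],[0,0,-0.2,0,0,0],[0,0,0,0,0,0]],
  ],
  claw=50,
)

```text
clock: 14.27
eef_pos: [563.3, -42.9, 159.5]
tool_rot: [-1.576, 0.0, -1.453]
force: [0.3, 0.0, -0.5]
width: 49.9
```

```bash
python3 -c "
from h import *
s=readout.read_state();print(s['eef_pos'],s['qpos'],s['force'])
d=snap('wrist','w5.png')
for th in (0,.03,.05): print(proj(d,[*(HG+U*138),55+12+138*th]))
path([(432,-306,175,-102.7)])
"
```

```text
[563.30786977 -42.8968258  159.48111919] [-0.46009881  0.74155826  0.80856145  1.84121457 -0.69053186  0.87130564
 -0.76378619] [ 0.28094342  0.01554387 -0.52937378]
[319.51982954 128.21870724]
[319.46612863 128.23450076]
[319.42925049 128.24534677]
n 9
[[[0.68,-0.04,-0.45,0.04,0.43,0.01],[0.7,-0.04,-0.43,0,0.43,0],[0.71,-0.04,-0.4,0,0.43,0],[0.73,-0.04,-0.37,0,0.43,0],[0.74,-0.04,-0.34,0,0.43,0],[0.75,-0.04,-0.32,0,0.43,0],[0.77,-0.04,-0.29,0,0.43,0],[0.78,-0.04,-0.26,0,0.43,0]]]
[[[0.78,-0.04,-0.23,0,0.43,0]]]
```

View pics/w5.png

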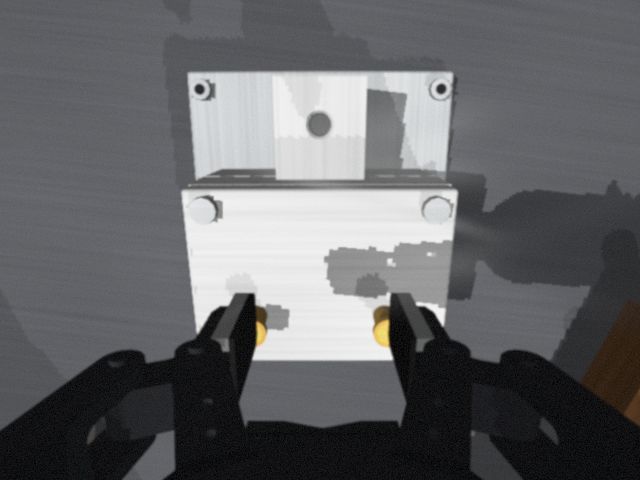

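The upper half lies shut, slightly ajar, and its ear hole is at (319,124). Next is the pin.

Call:
apply_moves(
  commands=[
    [[0.68,-0.04,-0.45,0.04,0.43,0],[0.7,-0.04,-0.43,0,0.43,0],[0.71,-0.04,-0.4,0,0.43,0],[0.73,-0.04,-0.37,0,0.43,0],[0.74,-0.04,-0.34,0,0.43,0],[0.75,-0.04,-0.32,0,0.43,0],[0.77,-0.04,-0.29,0,0.43,0],[0.78,-0.04,-0.26,0,0.43,0]],
  ],
)

```text
clock: 14.98
eef_pos: [454.9, -275.7, 164.9]
tool_rot: [-1.571, 0.003, -1.741]
force: [0.2, -0.7, -0.4]
width: 49.8
```

```bash
python3 -c "
from h import *
d=load('wrist');print('hole',[at(d,(319,124),z) for z in (67,72)],at(d,(201,89),12),at(d,(440,89),12))
path([(432,-307,175,-102.7)])
"
```

```text
hole [array([633.67796116, -32.52819035,  67.        ]), array([633.64479701, -32.57440963,  72.        ])] [647.69596322  50.42069106  12.        ] [ 666.85452662 -111.01691394   12.        ]
n 2
[[[0.43,-0.13,-0.22,0,0.3,-0.04],[0.44,-0.13,-0.2,0,0.3,0]]]
```

Call:
apply_moves(
  commands=[
    [[0.4,-0.1,-0.22,0,0.3,-0.04],[0.4,-0.1,-0.2,0,0.3,0],[0,0,0,0,0,0],[0,0,0,0,0,0]],
  ],
)

```text
clock: 15.32
eef_pos: [428.9, -315.8, 171.0]
tool_rot: [-1.572, -0.009, -1.809]
force: [0.4, -0.2, -0.1]
width: 49.6
```

```bash
python3 -c "
from h import *
s=readout.read_state();print(s['eef_pos'],np.degrees(s['tool_rot']),s['force'])
d=snap('wrist','w6.png');print(proj(d,(432,-307,87)))
"
```

```text
[ 428.94602438 -315.78306035  171.04748646] [ -90.05253274   -0.48951048 -103.62683089] [ 0.3534319  -0.24229865 -0.14071792]
[306.05007347 248.47712866]
```

View pics/w6.png

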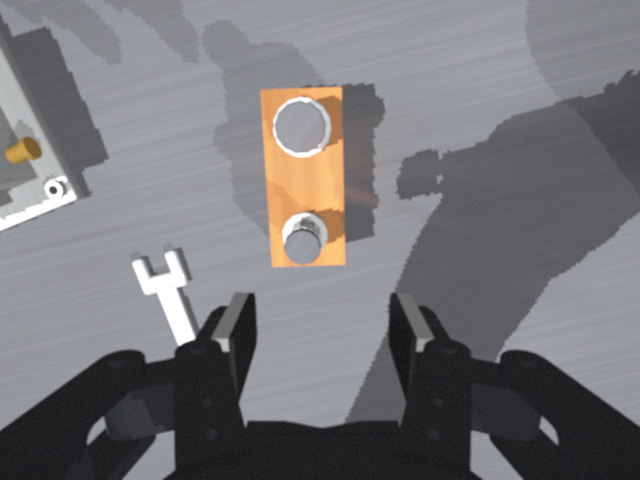

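The slim pin's knob top is at (302,245) and its collar at (304,233). The thick pin is at (302,127).

```bash
python3 -c "
from h import *
d=load('wrist');k=at(d,(302,245),87);c=at(d,(304,234),57);print(k,c,at(d,(302,128),87),at(d,(302,127),57))
path([(k[0],k[1],110,-102.7)],step=22)
"
```

```text
[ 434.62096027 -305.21940199   87.        ] [ 433.51104055 -305.04513983   57.        ] [ 498.68096829 -321.60745731   87.        ] [ 499.60419604 -320.59262433   57.        ]
n 3
[[[-0.1,0.51,0.03,0.01,-0.06,0.11],[-0.1,0.51,0.03,0,-0.06,0],[-0.1,0.51,0.03,0,-0.06,0]]]
```

Call:
apply_moves(
  commands=[
    [[-0.1,0.51,0.03,0,0,0.1],[-0.1,0.51,0.03,0,0,0],[-0.1,0.51,0.03,0,0,0],[0,0,0,0,0,0],[0,0,0,0,0,0]],
  ],
)

```text
clock: 15.78
eef_pos: [441.2, -301.1, 105.8]
tool_rot: [-1.57, 0.002, -1.798]
force: [-0.8, -0.9, 0.1]
width: 50.4
```

```bash
python3 -c "
from h import *
path([(433.5,-305.3,61,-103.5)],step=24)
"
```

```text
n 2
[[[0.07,0.56,-0.08,0,0.05,-0.02],[0.07,0.56,-0.08,0,0.05,0]]]
```

Call:
apply_moves(
  commands=[
    [[0.07,0.3,-0.1,0,0,0],[0.07,0.3,-0.1,0,0,0],[0,0,0,0,0,0]],
  ],
)

```text
clock: 16.03
eef_pos: [435.3, -303.8, 82.7]
tool_rot: [-1.568, 0.001, -1.791]
force: [0.3, 1.0, -0.8]
width: 49.8
```

```bash
python3 -c "
from h import *
path([(433.5,-305.3,61,-103.5)],step=24)
"
```

```text
n 1
[[[0.05,0.54,-0.04,-0.03,0.17,-0.01]]]
```

Call:
apply_moves(
  commands=[
    [[0.05,0.4,-0.04,0,0.1,0],[0,0.08,-0.02,0,0,0],[0,0,0,0,0,0],[0,0,0,0,0,0]],
  ],
)

```text
clock: 16.37
eef_pos: [436.0, -305.9, 66.8]
tool_rot: [-1.562, 0.0, -1.797]
force: [-0.1, -1.1, 0.8]
width: 50.0
```

```bash
python3 -c "
from h import *
path([(433.5,-305.3,61,-103.5)],step=24)
"
```

```text
n 1
[[[0,0.15,-0.07,-0.1,0.1,0]]]
```

Call:
apply_moves(
  commands=[
    [[0,0.13,-0.07,-0.1,0.05,0],[0,0,0,0,0,0]],
  ],
)

```text
clock: 16.53
eef_pos: [434.6, -305.5, 63.1]
tool_rot: [-1.569, -0.0, -1.801]
force: [-0.8, 0.6, 0.1]
width: 49.8
```

Call:
apply_moves(
  commands=[
    [[0,0,0,0,0,0],[0,0,0,0,0,0],[0,0,0,0,0,0],[0,0,0,0,0,0],[0,0,0,0,0,0],[0,0,0,0,0,0],[0,0,0,0,0,0]],
  ],
  claw=10,
)

```text
clock: 17.12
eef_pos: [435.3, -306.2, 64.3]
tool_rot: [-1.567, -0.002, -1.801]
force: [-0.4, -0.6, -0.3]
width: 20.3
```

```bash
python3 -c "
from h import *
s=readout.read_state();print(s['eef_pos'],np.degrees(s['tool_rot']),s['force'],s['torque'],s['width'])
path([(433.5,-305.3,165,-103.5)],step=30)
"
```

```text
[ 435.31357542 -306.15546989   64.28190304] [ -89.80491244   -0.10448016 -103.16548156] [-0.3959967  -0.58901536 -0.2783167 ] [-0.04423282 -0.0250742   0.04296395] 20.289366238816406
n 4
[[[0,-0.63,-0.01,-0.04,0.02,0.02],[0,-0.63,-0.01,0,0.02,0],[0,-0.63,-0.01,0,0.02,0],[0,-0.63,-0.01,0,0.02,0]]]
```

Call:
apply_moves(
  commands=[
    [[0,-0.63,0,0,0,0],[0,-0.63,0,0,0,0],[0,-0.7,0,0,0,0],[0,-0.8,0,0,0,0],[0,-0.5,0,0,0,0]],
  ],
)

```text
clock: 17.53
eef_pos: [432.4, -305.0, 194.5]
tool_rot: [-1.578, -0.001, -1.803]
force: [0.8, -0.8, -1.9]
width: 19.8
```

```bash
python3 -c "
from h import *
s=readout.read_state();print(s['force'],s['width'])
path([(628,-36,190,-83.3)])
"
```

```text
[ 0.75201252 -0.75049303 -1.8514792 ] 19.767100210334192
n 10
[[[-0.77,0.01,0.32,0.08,-0.4,0.01],[-0.76,0.01,0.35,0,-0.4,0],[-0.74,0.01,0.37,0,-0.4,0],[-0.73,0.01,0.4,0,-0.4,0],[-0.71,0.01,0.42,0,-0.4,0],[-0.7,0.01,0.45,0,-0.4,0],[-0.68,0.01,0.47,0,-0.4,0],[-0.67,0.01,0.5,0,-0.4,0]]]
[[[-0.65,0.01,0.52,0,-0.4,0],[-0.63,0.01,0.54,0,-0.4,0]]]
```

Call:
apply_moves(
  commands=[
    [[-0.77,0,0.32,0.08,-0.4,0],[-0.76,0,0.35,0,-0.4,0],[-0.74,0,0.37,0,-0.4,0],[-0.73,0,0.4,0,-0.4,0],[-0.71,0,0.42,0,-0.4,0],[-0.7,0,0.45,0,-0.4,0],[-0.68,0,0.47,0,-0.4,0],[-0.67,0,0.5,0,-0.4,0]],
  ],
)

```text
clock: 18.2
eef_pos: [591.0, -91.7, 200.7]
tool_rot: [-1.564, -0.01, -1.531]
force: [0.9, -0.3, -1.1]
width: 20.0
```

```bash
python3 -c "
from h import *
path([(628,-36,170,-83.3)],step=25)
"
```

```text
n 3
[[[-0.45,0.25,0.32,-0.07,-0.29,0.12],[-0.44,0.26,0.34,0,-0.3,0],[-0.43,0.26,0.35,0,-0.3,0]]]
```

Call:
apply_moves(
  commands=[
    [[-0.45,0.25,0.32,-0.07,-0.29,0.12],[-0.44,0.26,0.34,0,-0.3,0],[-0.43,0.26,0.33,0,-0.3,0],[0,0,0,0,0,0],[0,0,0,0,0,0]],
  ],
)

```text
clock: 18.62
eef_pos: [632.3, -20.8, 165.6]
tool_rot: [-1.571, 0.007, -1.432]
force: [-1.3, -0.5, 0.3]
width: 19.8
```

```bash
python3 -c "
from h import *
path([(630,-34,150,-83.3)],step=25)
"
```

```text
n 1
[[[0.32,0.39,-0.1,0,0.25,-0.08]]]
```

Call:
apply_moves(
  commands=[
    [[0.3,0.3,-0.1,0,0.2,-0.08],[0,0,0,0,0,0],[0,0,0,0,0,0]],
  ],
)

```text
clock: 18.87
eef_pos: [629.1, -32.9, 152.5]
tool_rot: [-1.573, 0.0, -1.45]
force: [-0.2, 0.5, -1.0]
width: 20.1
```

```bash
python3 -c "
from h import *
s=readout.read_state();print(s['eef_pos'],np.degrees(s['tool_rot']),s['force'])
d=snap('wrist','w7.png');im=cv2.imread('pics/w7.png');cv2.imwrite('pics/c7.png',cv2.resize(im[180:430,190:450],None,fx=2.3,fy=2.3))
"
```

```text
[629.13203403 -32.86156022 152.51896267] [-9.01201144e+01  2.62523122e-02 -8.30552078e+01] [-0.22192982  0.47777791 -0.95150674]
```

View pics/c7.png

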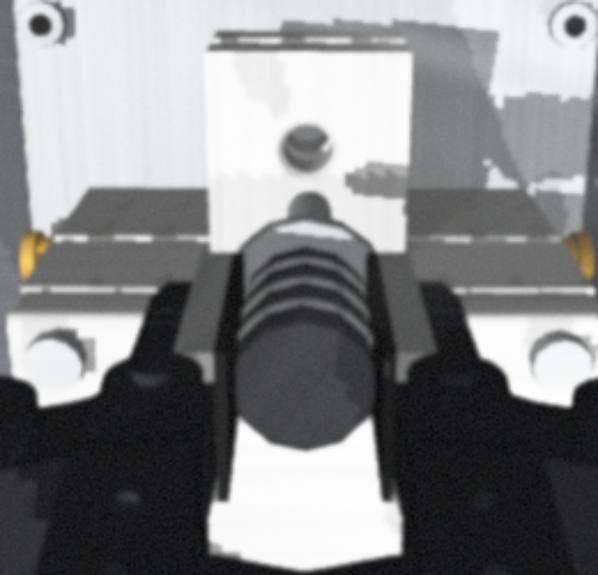

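Hole at about pixel (323,244). The tip's upper edge is at about (325,264), and the knob top centre is at about (322,344).

```bash
python3 -c "
from h import *
np.set_printoptions(precision=1,suppress=True)
d=load('wrist');h=at(d,(323,244.3),71);print('hole',h)
print('tip far edge',at(d,(324.8,263.9),93),at(d,(324.8,263.9),97),'knob',at(d,(322,344),176),'collar far',at(d,(190+308/2.3,180+222/2.3),146))
s=readout.read_state();p=s['eef_pos']
for off in (0,2,4): print(off,proj(d,[p[0]+off,p[1],92.5]),proj(d,[p[0]+off+3,p[1],92.5]),proj(d,[p[0]+off+5,p[1],97]),proj(d,[p[0]+off,p[1],175.5]))
"
```

```text
hole [633.3 -32.6  71. ]
tip far edge [629.  -34.1  93. ] [630.4 -33.9  97. ] knob [629.  -32.7 176. ] collar far [641.6 -31.9 146. ]
0 [323.8 264.1] [324.5 258.7] [325.  257.8] [324.4 344.3]
2 [324.2 260.5] [324.9 255.2] [325.4 254.1] [325.2 339. ]
4 [324.7 257. ] [325.4 251.6] [325.9 250.4] [325.9 333.7]
```

```bash
python3 -c "
from h import *
path([(635.5,-32,143,-83.3)],step=25)
"
```

```text
n 1
[[[-0.02,0.24,0.18,0.03,0.04,0]]]
```

Call:
apply_moves(
  commands=[
    [[-0.02,0.2,0.17,0.02,0.04,0],[0,0,0,0,0,0],[0,0,0,0,0,0]],
  ],
)

```text
clock: 19.17
eef_pos: [636.4, -32.7, 145.4]
tool_rot: [-1.57, -0.0, -1.456]
force: [0.8, -0.6, -1.1]
width: 19.6
```

```bash
python3 -c "
from h import *
path([(635.5,-32,138,-83.3)],step=25)
d=snap('wrist','w8.png');im=cv2.imread('pics/w8.png');cv2.imwrite('pics/c8.png',cv2.resize(im[200:380,250:400],None,fx=3.3,fy=3.3))
"
```

```text
n 1
[[[-0.02,0.18,-0.02,-0.01,-0.02,0]]]
```

View pics/c8.png

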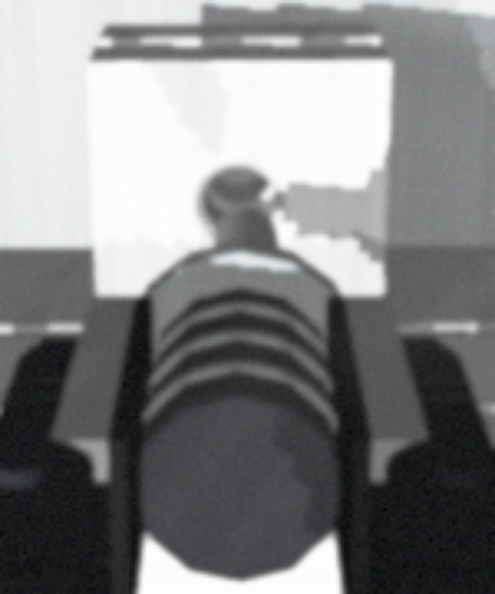

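```bash
python3 -c "
from h import *
np.set_printoptions(precision=1,suppress=True)
d=load('wrist');print('hole',at(d,(322.1,260.6),71),'hole top edge',at(d,(250+238/3.3,200+167/3.3),71),'L',at(d,(250+202/3.3,260),71))
print('tip far',at(d,(324.2,260),85),'collar far',at(d,(250+240/3.3,200+246/3.3),138.5),'knob',at(d,(250+240/3.3,200+478/3.3),168))
print(at(d,(250+218/3.3,265),88),at(d,(250+275/3.3,265),88))
s=readout.read_state();print(s['eef_pos'])
"
```

```text
hole [633.3 -32.9  71. ] hole top edge [639.1 -32.2  71. ] L [632.9 -26.7  71. ]
tip far [638.3 -33.4  85. ] collar far [649.5 -31.3 138.5] knob [635.4 -32.9 168. ]
[636.  -29.4  88. ] [637.1 -38.4  88. ]
[636.4 -32.4 145.2]
```

Call:
apply_moves(
  commands=[
    [[-0.02,0.12,-0.04,0,-0.02,0],[0,0.1,-0.01,0,0,0],[0,0.1,0,0,0,0],[0,0,0,0,0,0]],
  ],
)

```text
clock: 19.55
eef_pos: [634.3, -31.4, 131.7]
tool_rot: [-1.569, 0.001, -1.453]
force: [0.2, 0.8, -0.6]
width: 19.8
```

```bash
python3 -c "
from h import *
path([(634.5,-31.8,120,-83.3)],step=25)
"
```

```text
n 1
[[[0.01,0.29,0,-0.02,0.01,-0.01]]]
```

Call:
apply_moves(
  commands=[
    [[0.01,0.1,0,0,0,0],[0,0.1,0,0,0,0]],
  ],
)

```text
clock: 19.72
eef_pos: [634.6, -31.8, 123.6]
tool_rot: [-1.568, 0.0, -1.453]
force: [-0.2, 0.3, -2.3]
width: 19.9
```

Call:
apply_moves(
  commands=[
    [[0,0.08,0,0,0,0]],
  ],
)

```text
clock: 19.8
eef_pos: [634.6, -31.9, 120.0]
tool_rot: [-1.568, 0.0, -1.453]
force: [-0.1, -0.2, -0.7]
width: 20.1
```

Call:
apply_moves(
  commands=[
    [[0,0.1,0,0,0,0],[0,0.1,0,0,0,0],[0,0.08,0,0,0,0]],
  ],
)

```text
clock: 20.05
eef_pos: [634.6, -31.8, 107.3]
tool_rot: [-1.568, 0.0, -1.453]
force: [0.9, -0.5, -0.6]
width: 20.0
```

Call:
apply_moves(
  commands=[
    [[0,0.1,0,0,0,0],[0,0.1,0,0,0,0]],
  ],
)

```text
clock: 20.22
eef_pos: [634.6, -31.9, 98.5]
tool_rot: [-1.568, 0.0, -1.453]
force: [0.0, -0.1, -1.3]
width: 20.1
```

Call:
apply_moves(
  commands=[
    [[0,0.1,0,0,0,0],[0,0.1,0,0,0,0],[0,0.06,0,0,0,0]],
  ],
)

```text
clock: 20.47
eef_pos: [634.5, -31.8, 86.5]
tool_rot: [-1.569, 0.0, -1.453]
force: [0.4, -0.2, -1.0]
width: 19.9
```

Call:
apply_moves(
  commands=[
    [[0,0.06,0,0,0,0],[0,0.06,0,0,0,0]],
  ],
)

```text
clock: 20.63
eef_pos: [634.7, -31.8, 81.7]
tool_rot: [-1.569, 0.001, -1.453]
force: [-2.3, 1.8, 6.8]
width: 19.9
```

Call:
apply_moves(
  commands=[
    [[0,0.06,0,0,0,0],[0,0.05,0,0,0,0]],
  ],
)

```text
clock: 20.8
eef_pos: [635.1, -31.9, 79.2]
tool_rot: [-1.567, 0.002, -1.453]
force: [-5.6, 0.8, 18.0]
width: 20.2
```

Call:
apply_moves(
  commands=[
    [[0,0.05,0,0,0,0]],
  ],
)

```text
clock: 20.88
eef_pos: [635.1, -31.9, 79.2]
tool_rot: [-1.567, 0.003, -1.453]
force: [-6.6, 2.0, 19.2]
width: 20.1
```

Call:
apply_moves(
  commands=[
    [[0,0.06,-0.03,0,0,0],[0,0.07,-0.02,0,0,0]],
  ],
)

```text
clock: 21.05
eef_pos: [635.1, -32.0, 79.1]
tool_rot: [-1.561, 0.006, -1.453]
force: [-5.7, 2.1, 18.7]
width: 20.1
```

```bash
python3 -c "
from h import *
for i in range(5):
    d=snap('scene','s9.png');s=readout.read_state();print(s['eef_pos'],s['force'],s['width'])
w=snap('wrist','w9.png')
a=cv2.imread('pics/s9.png')[170:310,210:350];b=cv2.imread('pics/w9.png')[120:420,140:500]
o=np.zeros((400,800,3),np.uint8);o[:,:400]=cv2.resize(a,(400,400),interpolation=cv2.INTER_CUBIC);o[:333,400:]=cv2.resize(b,(400,333));cv2.imwrite('pics/c9.png',o)
"
```

```text
[635.06847785 -31.95108319  79.18906343] [-3.37033806  1.49347464 16.03632816] 19.99391393668179
[635.07840329 -31.99091473  79.17853505] [-4.62069517  1.53078285 16.580206  ] 20.052910114246504
[635.06795488 -31.9872908   79.17341009] [-3.90836155  2.58083606 16.76510456] 20.00950466506998
[635.07848833 -31.95442968  79.17952357] [-3.89707407  1.57187455 16.94405221] 20.14993207014123
[635.06661916 -31.94451954  79.17255886] [-4.57836402  1.64437084 17.45576257] 20.26565723647022
```

View pics/c9.png

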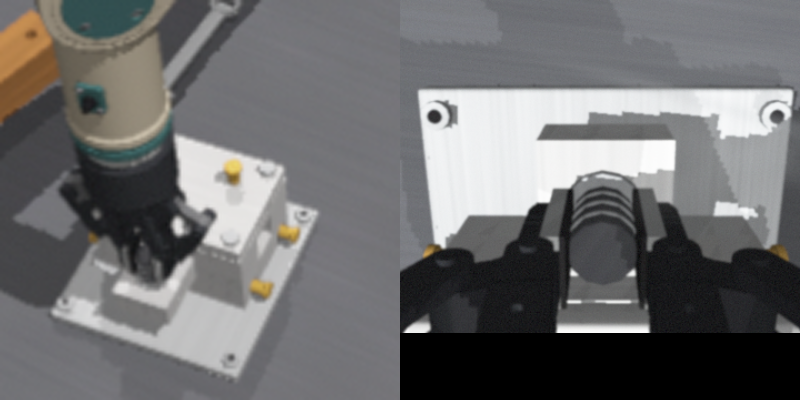

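```bash
python3 -c "
from h import *
print(finish_job())"
```

```text
the job is handed in; nothing more can be done
None
```

I finished the job in the order asked and handed it in at about 21 s of the 72 s. No verdict was reported.

- **Block:** The short block is in the pocket and let go. It caught on the rim once, so I backed off and shifted it a few millimetres. It then reached the floor at the expected depth, about 43 N at contact. The wrist camera put its top within 1 mm of the pocket's centre.
- **Upper half:** I pushed it over with closed fingers, at about 5 N or less, until it rested on the seal.
- **Pin:** The slim pin went down through both ears without resistance until its collar met the upper ear.
- **Last checks:** The arm was still gripping the knob and pressing down with about 17 N; full closure needs 7 to 12 N. The tool height was steady at 79.2 mm, against the 79.3 mm expected when fully shut. The last picture shows the halves closed and the collar down.

Two small things disagreed. A sideways force of about 4 N remained at the pin. The wrist and top cameras differed by about 4 mm in x, so I aligned within the wrist camera's view.

I did not touch the long block, the thick pin or the other items. I also did not check them one by one at the end.

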